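# Zero the probe-press gauge, then hold the press between the limit pointers

### The job

The board in the small lever press has to be kept in contact with the spring probes for its test. First turn the knurled knob behind the gauge in small turns, which turns the dial, until the dial's black zero wedge meets the resting needle while the lever is still up, and let go of the knob. Then press the lever down by its grip until the needle stands between the two limit pointers on the dial's rim, without driving it far past them, keep it there for at least three seconds and finish while still holding the lever down there; leave the screwdriver, side cutters and multimeter alone.

Things in the scene. Friction and masses are not known exactly. Their poses are not given: they have to be found in the camera images.
- press: fixed lever press on a grey base 150 x 220 mm; right half (-y): column and head (ram end 178 mm high) with the lever on its right side; left half: tilted dial gauge, 82 mm across, rim at most 97 mm high, and behind it a 92 mm pedestal with the knob. Origin: centre of the underside; x to the rear (away from the robot), y to its left, z up. Place and yaw vary
- zero_knob (a joint): angle of the zero knob (rad), growing clockwise seen from above; 1 rad clockwise turns the dial, with its zero wedge and limit pointers, 0.5 rad clockwise, both ways, without play. Turns more than a revolution; stays where it is left (friction 0.03 N m)
- knob_grip (a point): point on the upright axis of the knurled black zero knob, 12 mm above its underside, where to grip it. The knob is 25 mm across, 22 mm tall; its underside is 100 mm above the bench, 8 mm above the pedestal. Nothing within 65 mm of its axis is higher than its underside. Axis in the frame of press: x 45, y 60 mm
- dial_center (a point): centre of the dial, in the plane in which the needle turns. Its axes are fixed: x points to 12 o'clock (up and away from the robot), z out of the dial towards the viewer, so that clockwise is a turn about -z; the dial leans back 50 degrees from upright
- zero_mark (a point): tip of the zero mark, a solid black wedge on the white dial (its other marks are 19 thin lines, 18 degrees apart), 30 mm from the centre, in the needle's plane. It turns with the dial; at the start it stands 0.5 to 1.3 rad anticlockwise of the needle
- needle_tip (a point): tip of the black needle, 30 mm from the dial's centre. With the lever at rest it stands at 12 o'clock; only the lever moves it
- limit_mid (a point): point midway between the two limit pointers, 30 mm from the dial's centre, in the needle's plane. They are small black clips on the dial's rim that point inwards, 0.22 rad (12.6 degrees) to either side of this point, 1.8 to 3.1 rad clockwise of the zero mark; they turn with the dial
- limit_beyond (a point): point 0.80 rad clockwise of limit_mid, 30 mm from the dial's centre: the needle must not come within 7 mm of it (the probes would be crushed)
- press_lever (a joint): angle of the lever (rad): 0 at rest (up), grows as it is pressed down, stop at 0.6; a spring returns it. The needle turns clockwise 8 times as far (so with the needle zeroed, 0.22 to 0.39 rad brings it midway between the limit pointers); the ram goes down 15 mm per rad
- lever_grip: black rubber grip, a bar 82 mm long, 23 to 27 mm thick, pointing to the robot. Origin on its axis, 120 mm from the lever's pivot; x runs to the pivot. At rest it slopes up to the robot by 0.25 rad, origin 159 mm high. The pivot is parallel to y of press, at x 30, y -77, z 129 mm in that frame. Pressing at the origin takes 2 N at first, 6 to 10 N at the limits; clear from above
- screwdriver: yellow screwdriver, 165 x 16 mm, lying on the bench: leave it alone
- cutters: side cutters with blue handles, 115 x 56 mm, lying on the bench: leave them alone
- multimeter: hand multimeter, 139 x 67 x 43 mm, lying on the bench behind the press: leave it alone

How it is judged (in metres and radians):
On the way, in this order (a step that is already met when the one before it is completed fails the run):
1. the dial's zero wedge meets the needle (within 0.15 rad) with the lever up and the knob let go (distance between needle_tip and zero_mark below 0.0045 m and value of joint press_lever below 0.02 rad and contact force between each of the fingers, the arm and press below 0.3 N), for 0.4 s.
2. the lever is held with the needle between the limit pointers for 2.5 s (distance between needle_tip and limit_mid below 0.0066 m and contact force between any of the fingers, the arm and lever_grip above 2 N), for 2.5 s.
At the end, for the whole second after the job is handed in: The robot still holds the lever down by its grip, at rest, with more than 2 N; the needle tip is within 6.6 mm (0.22 rad) of the point midway between the limit pointers; the gauge is still zeroed (zero_knob reads 0 within 0.32 rad, which is 0.16 rad of dial) (all of step 2 and value of joint press_lever above 0.17 rad and velocity of joint press_lever between -0.05 and 0.05 rad/s and value of joint zero_knob between -0.32 and 0.32 rad); the arm keeps its last pose, push and grip.
It fails at once if the needle was driven far past the second limit pointer (0.34 rad or more beyond it) (distance between needle_tip and limit_beyond below 0.007 m).
It fails at once if a bystander was moved by more than 3 cm (distance of any of screwdriver, cutters, multimeter from where it was at the start of the episode above 0.03 m).
It also fails if it takes over 72 s, if anything falls off the work surface, if the arm or the gripper's body presses on something with over 40 N, if the wrist force passes 120 N, or if a joint passes its speed limit or range.

### The arm

A 7-joint arm with a two-finger parallel gripper is mounted at the origin on a cart in front of the work surface, level with it; the furniture and walls round the work are solid. World frame = base frame: x ahead of the robot, y to its left, z up, the work surface at z = 0. Lengths are in mm, angles in rad, forces in N, time in s.
With the tool pointing down it reaches from about 400 to 875 mm from the base axis. Payload 6.5 kg.
Tool frame: the origin (TCP) lies midway between the tips of the shut fingers; the grasp point (between the pads) lies 19 mm behind it (robot.tcp_to_grasp is the distance from the TCP to the grasp point, in mm); z points along the fingers, y is the line along which they close (so a half turn about z gives the same grasp; the last joint's range is limited). The gripper opens to 85 mm and grips with 20 to 120 N. Pads are 22 mm wide; open, the fingers measure 114 mm over their backs; the gripper's body (76 mm by 85 mm) begins 54 mm behind the grasp point. The pads swing forward as they close: fully open they stand 13 mm farther back than shut.
Start: joints at [1.183, 0.536, -0.004, 1.538, 0.003, 1.067, -0.071], TCP at [205.574, -616.627, 231.29] pointing down, gripper open.
Joint ranges: [-2.7, 2.7], [-0.37, 2.16], [-1.27, 1.26], [0.24, 2.4], [-1.31, 4.45], [0.19, 1.91], [-2.76, 2.76]. Speed limits (rad/s): [2.39, 2.39, 3.14, 3.14, 3.14, 3.14, 3.14].

### API

Orientations are given as a rotation vector (axis times angle).
In Python, from rig import robot gives the robot as it stands.
- The arm moves only by the shell command python3 inch.py [FORCE], which reads ROWS from standard input. ROWS is a JSON object whose key "steps" holds a list of rows, 1 to 12 of them, each of 5 numbers: the finger opening in mm, then dx, dy, dz in units of 50 mm, then a turn about the tool's z in units of 0.25 rad; each row is the pose to reach, as a shift and turn from the pose commanded when the command began, along the tool's axes at that moment; what a row does not reach only later rows make up. A row lasts 1/10 s, in which the tool goes at most 50 mm and 0.15 rad, less where a joint would pass 70% of its speed; a pose out of reach is approached as far as the arm can. The fingers move at their own pace and stop on an object; FORCE is the grip in N (left out, the last holds). Time passes only in rows, so rows that do not move let the fingers close. It prints the time, the measured TCP pose, the force, the opening and the grip force at its end. Input that does not fit is refused with a message, and nothing moves.
- robot.observe(): the state, without advancing time (a new reading comes with each control period).
- robot.camera(name): name is "scene" or "side" or "wrist"; returns a dict with "img" (400x640x3 uint8, red, green, blue), "mtx" (3x3 intrinsics, pixels), "R" (3x3) and "t" (3): a world point X has camera coordinates R X + t. Camera axes: x right, y down, z forward; pixel columns grow to the right and rows downward; lengths in mm; the calibration is good to about 2 mm. The wrist camera is an equidistant fisheye: a pixel r from the principal point sees the ray r / f radians off the axis. A picture is of the moment at which its call begins. There is no depth.
- robot.sign_off(): hands the job in; it is judged then, once.
The state is a dict: "time": time; "joint_positions": joint angles; "joint_vel": joint speeds; "joint_efforts": joint torques, N m; "ee_pos": TCP position; "tcp_rot": TCP orientation; "ft_force": force on the tool from outside, world axes, zero at the start; "torque": the same for the moment, N m; "opening": finger opening in mm; "grasp_force": force on a finger pad.
Only numpy, scipy, OpenCV 4.12 (cv2) and the standard library are available. Lean on these libraries where they do the work, as an engineer would, in place of code of your own. Each camera call takes 0.05 s, during which the arm holds its last target. There are 200 camera calls.

## Working session

There is one attempt and no reset: what is moved stays moved. The work goes in short steps, Python scripts to look and compute and a shell command to move; the robot and the scene stay as the last step left them, time stands still between calls to the robot, and variables do not carry over. Pictures are saved under pics/ and viewed, at most 10 in all, crops included, and the job is handed in when it is done.

```bash
mkdir -p pics; ls; python3 - <<'E'
from rig import robot
import cv2,numpy as np
for n in ["scene","side","wrist"]:
    c=robot.camera(n); cv2.imwrite(f"pics/{n}0.png",c["img"][:,:,::-1]); print(n,c["mtx"].round(1).tolist(),c["R"].round(3).tolist(),c["t"].round(1).tolist())
s=robot.observe();print(s)
E
```

```text
inch.py
pics
rig.py
scene [[396.3, 0.0, 313.2], [0.0, 396.3, 202.2], [0.0, 0.0, 1.0]] [[-0.45, -0.893, -0.004], [-0.696, 0.354, -0.625], [0.559, -0.278, -0.781]] [297.9, 452.2, 654.3]
side [[361.7, 0.0, 324.3], [0.0, 361.7, 202.6], [0.0, 0.0, 1.0]] [[-0.929, -0.371, 0.01], [-0.231, 0.557, -0.798], [0.29, -0.743, -0.603]] [536.6, 200.6, 790.5]
wrist [[309.7, 0.0, 315.7], [0.0, 309.7, 195.0], [0.0, 0.0, 1.0]] [[0.316, -0.949, -0.003], [-0.905, -0.303, 0.299], [-0.284, -0.092, -0.954]] [-648.5, -39.4, 380.7]
{'time': 0.15, 'joint_positions': array([ 1.18276265,  0.53700726, -0.00449505,  1.5386304 ,  0.00258512,
        1.06730607, -0.07120528]), 'joint_vel': array([ 0.00054026, -0.00428769, -0.00030631, -0.00367132,  0.00067695,
       -0.00035158,  0.00023161]), 'joint_efforts': array([ 1.17691121e-03, -5.83784974e+01,  1.04949821e+00, -2.59351605e+01,
        1.23932026e-02,  6.53276889e-03,  3.37414610e-05]), 'ee_pos': array([ 205.47516849, -616.15718452,  230.61016284]), 'tcp_rot': array([-3.09967819e+00, -5.03311627e-01,  4.29637318e-04]), 'ft_force': array([-0.26048123, -0.05233747, -0.51065566]), 'torque': array([-0.01090203,  0.02053749, -0.04612234]), 'grasp_force': 0.0, 'opening': 85.23884376414726}
```

View pics/scene0.png

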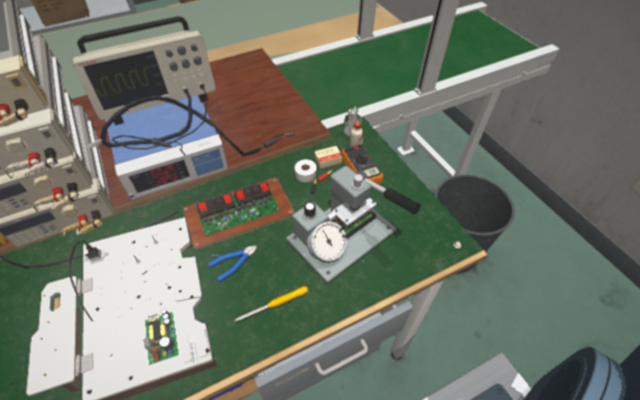

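View pics/side0.png

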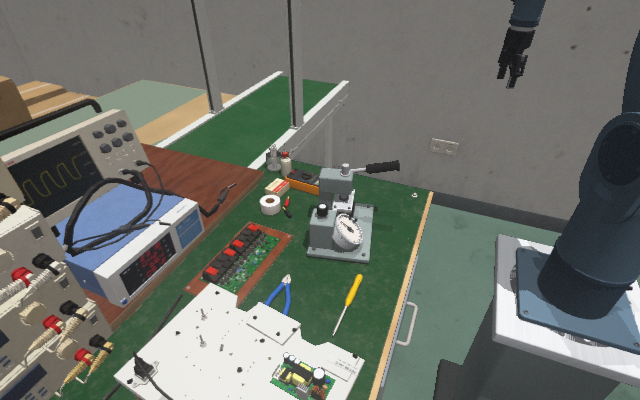

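```bash
python3 - <<'E'
import cv2,numpy as np
a=cv2.imread("pics/scene0.png")[155:285,280:430]; b=cv2.imread("pics/side0.png")[150:270,290:410]
a=cv2.resize(a,None,fx=2.66*1,fy=2.66,interpolation=2); a=cv2.resize(cv2.imread("pics/scene0.png")[155:285,280:430],(600,520),interpolation=cv2.INTER_CUBIC)
cv2.imwrite("pics/sc.png",a)
b=cv2.resize(b,(600,600),interpolation=cv2.INTER_CUBIC);cv2.imwrite("pics/si.png",b)
E
```

```text
(no output)
```

View pics/sc.png

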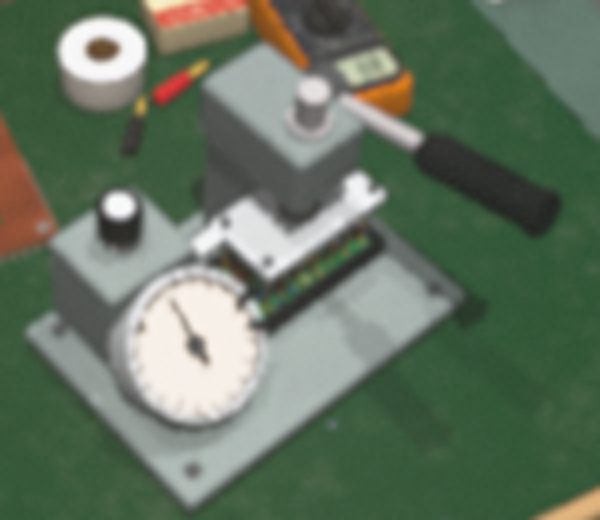

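View pics/si.png

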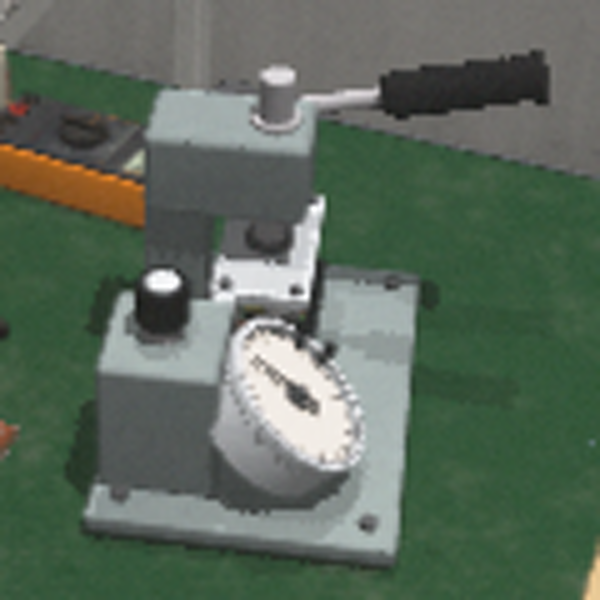

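```bash
cat > h.py <<'E'
import numpy as np, cv2
from rig import robot
from scipy.optimize import least_squares
def proj(c,X):
    p=np.atleast_2d(X)@c["R"].T+c["t"]
    return np.c_[p[:,0]/p[:,2]*c["mtx"][0,0]+c["mtx"][0,2],p[:,1]/p[:,2]*c["mtx"][1,1]+c["mtx"][1,2]]
def ray(c,uv,fish=False):
    d=np.array([(uv[0]-c["mtx"][0,2])/c["mtx"][0,0],(uv[1]-c["mtx"][1,2])/c["mtx"][1,1],1.])
    if fish:
        r=np.hypot(d[0],d[1]); d=np.array([d[0]/r*np.sin(r),d[1]/r*np.sin(r),np.cos(r)])
    return -c["R"].T@c["t"], c["R"].T@(d/np.linalg.norm(d))
def tri(*rs):
    A=sum(np.eye(3)-np.outer(d,d) for o,d in rs); b=sum((np.eye(3)-np.outer(d,d))@o for o,d in rs)
    return np.linalg.solve(A,b)
def Rz(a): return np.array([[np.cos(a),-np.sin(a),0],[np.sin(a),np.cos(a),0],[0,0,1]])
def tools():
    s=robot.observe(); return s["ee_pos"],cv2.Rodrigues(s["tcp_rot"])[0]
E
python3 - <<'E'
from h import *
c={n:robot.camera(n) for n in("scene","side")}
P=[("scene",(310,206.7),(45,60,122)),("side",(322.4,206.4),(45,60,122)),
("scene",(287,239),(75,110,0)),("scene",(328,282.5),(-75,110,0)),("scene",(396.4,229.5),(-75,-110,8)),
("side",(307,256.8),(75,110,0)),("side",(369.2,263.2),(-75,110,0)),("side",(373.6,205.5),(-75,-110,8))]
L=.25;
pv=np.array([30,-77,129]);
def res(p):
    return np.concatenate([(proj(c[n],Rz(p[2])@np.array(X)+[p[0],p[1],0])-uv)[0] for n,uv,X in P])
for y in(0,-1.5,1.5):
    r=least_squares(res,[500,-300,y],loss="soft_l1");print(r.cost,r.x)
    if y==0 or r.cost<best.cost: best=r
r=best
print(r.fun.reshape(-1,2).round(1))
print("knob tri",tri(ray(c["scene"],(310,206.7)),ray(c["side"],(322.4,206.4))))
T=lambda X:Rz(r.x[2])@np.array(X)+[r.x[0],r.x[1],0]
print("knob",T((45,60,112)));g=T((30-120*np.cos(.25),-77,129+120*np.sin(.25)));print("grip",g)
for n in c: print(n,proj(c[n],g),proj(c[n],T((45,60,122))))
# grip ends check
print("tip tri",tri(ray(c["scene"],(280+547/4,155+212/4)),ray(c["side"],(290+547/5,150+78/5))), T((30-161*np.cos(.25),-77,129+161*np.sin(.25))))
p,R=tools();print(p,R.round(3)); print("to knob tool axes",R.T@(T((45,60,112))-p))
E
```

```text
887.1086788045641 [ 5.04746250e+02 -2.84463444e+02 -4.12358276e-01]
2.920397792763046 [529.77681718 -10.27667076 490.3163015 ]
870.9582396781973 [ 502.39499405 -278.20458989 -144.87732656]
[[ 0.1 -1.4]
 [ 0.3 -1.2]
 [-0.5  0.9]
 [-0.2  1.2]
 [ 0.4 -0.6]
 [-0.2 -0.3]
 [-0.1  0.7]
 [-0.1 -0.1]]
knob tri [560.1478668   58.73400958 118.22334244]
knob [560.06091216  58.33727528 112.        ]
grip [ 463.1298285  -104.77325223  158.68847511]
scene [[401.5456685  199.04428035]] [[310.1093958  205.27220636]]
side [[383.00806017 166.10347669]] [[322.69910727 205.24926727]]
tip tri [ 425.19926253 -114.22906856  164.77026278] [ 424.43112834 -113.74647622  168.83203744]
[ 205.44965388 -616.35748281  230.85677527] [[ 0.949  0.316 -0.   ]
 [ 0.316 -0.949  0.001]
 [-0.    -0.001 -1.   ]]
to knob tool axes [ 549.82284617 -527.78998115  119.25463408]
```

The rows are not in the units I measure in: shifts go in units of 50 mm and turns go in units of 0.25 rad. I convert before sending: 550 mm is 11, -528 mm is -10.56, -2 rad is -8.

```bash
echo '{"steps": [[85,11,-10.56,0,-8],[85,11,-10.56,0,-8],[85,11,-10.56,0,-8],[85,11,-10.56,0,-8],[85,11,-10.56,0,-8],[85,11,-10.56,0,-8],[85,11,-10.56,0,-8],[85,11,-10.56,0,-8],[85,11,-10.56,0,-8],[85,11,-10.56,0,-8],[85,11,-10.56,0,-8],[85,11,-10.56,0,-8]]}' | python3 inch.py 30; python3 - <<'E'
from h import *
p,R=tools();print(p,R.round(3),robot.observe()["joint_positions"]);print(R.T@(np.array([560,58.4,112])-p))
E
```

```text
time: 1.45
ee_pos: [485.4, -83.9, 231.6]
tcp_rot: [1.525, 2.746, -0.0]
ft_force: [1.6, -0.5, -0.1]
opening: 84.7
grasp_force: 0.0
[485.41111625 -83.87523204 231.5674314 ] [[-0.528  0.849  0.001]
 [ 0.849  0.528 -0.001]
 [-0.001  0.    -1.   ]] [ 0.58638006  0.32903993 -0.60931247  1.91869719  0.22811055  0.96161269
  0.42745205]
[ 81.47364999 138.47355613 119.53757774]
```
Turned -1.8. j7 = 0.43 already?? j7 = 0.43; j3=-0.6, 7 dof redundancy. Turning of -1.8: did j7 go + with negative turn? Starting -0.07; j1 changed 1.183->0.586 plus j3 -0.6. Tool yaw changed by: tool x angle from 0.32 to atan2(.849,-.528)=2.127 : +1.8 CCW. Base swing (direction -1.25 → -0.17): +1.08 CCW. Remainder +0.73 CCW from j7 (+0.5) and j5(.23). So j7 increases with CCW: turn +clockwise decreases j7. At 0.43, need more ccw pre-turn? Available clockwise: 0.43+2.76=3.2. Minus further swing to knob. Fine. No additional.

Scaled: 138 mm is 2.76, 81 mm is 1.62.

```bash
echo '{"steps": [[85,1.62,2.76,0,0],[85,1.62,2.76,0,0],[85,1.62,2.76,0,0],[85,1.62,2.76,0,0],[85,1.62,2.76,0,0],[85,1.62,2.76,0,0]]}' | python3 inch.py; python3 - <<'E'
from h import *
p,R=tools();print(p,robot.observe()["joint_positions"]);print(R.T@(np.array([560,58.4,112])-p))
c=robot.camera("wrist");cv2.imwrite("pics/w1.png",c["img"][:,:,::-1])
E
```

```text
time: 2.05
ee_pos: [559.4, 54.0, 230.9]
tcp_rot: [-1.535, -2.741, 0.003]
ft_force: [0.0, -0.4, -0.3]
opening: 85.1
grasp_force: 0.0
[559.37812086  54.03376181 230.87199629] [ 0.2937876   0.46001214 -0.62055068  1.74753912  0.3063903   1.03360457
  0.11306051]
[  3.46702981   3.01189551 118.86509353]
```

View pics/w1.png

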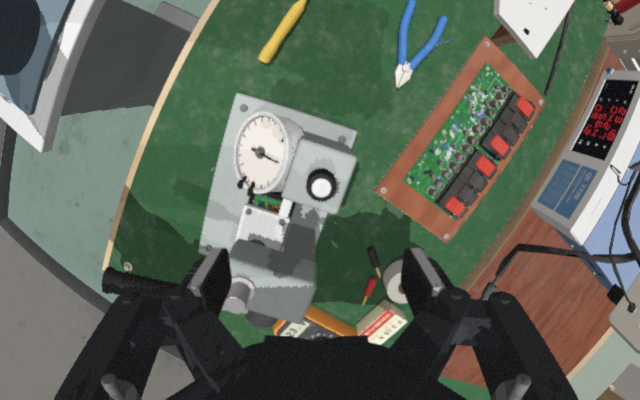

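```bash
cat >> h.py <<'E'
def fproj(c,X):
    p=np.atleast_2d(X)@c["R"].T+c["t"]; n=np.hypot(p[:,0],p[:,1]); th=np.arctan2(n,p[:,2])
    return np.c_[p[:,0]/n*th*c["mtx"][0,0]+c["mtx"][0,2],p[:,1]/n*th*c["mtx"][1,1]+c["mtx"][1,2]]
def white(c,seed):
    h=cv2.cvtColor(c["img"],cv2.COLOR_RGB2HSV)
    m=((h[...,2]>185)&(h[...,1]<40)).astype(np.uint8)
    n,l,s,ce=cv2.connectedComponentsWithStats(m)
    ok=[i for i in range(1,n) if s[i,4]>150]; i=min(ok,key=lambda i:np.hypot(*(ce[i]-seed)))
    k=max(cv2.findContours((l==i).astype(np.uint8),0,1)[0],key=cv2.contourArea)
    return cv2.fitEllipse(cv2.convexHull(k))
YAW=0.228
def ring(c,C,pj,r,n=180):
    # clockwise angles from 12 o'clock
    t=np.radians(50); Rp=Rz(YAW)
    up=Rp@[np.sin(t),0,np.cos(t)]; right=Rp@[0,-1,0]
    a=np.arange(n)*2*np.pi/n
    uv=pj(c,C+r*(np.outer(np.cos(a),up)+np.outer(np.sin(a),right))).astype(np.float32)
    g=cv2.cvtColor(c["img"],cv2.COLOR_RGB2GRAY)
    return cv2.remap(g,uv[:,:1],uv[:,1:],cv2.INTER_LINEAR)[:,0]
E
python3 - <<'E'
from h import *
cs={n:robot.camera(n) for n in("scene","side","wrist")}
rs=[]
for n,s in(("scene",(328,241)),("side",(350,230)),("wrist",(262,152))):
    e=white(cs[n],s);print(n,e); rs.append(ray(cs[n],e[0],n=="wrist"))
C=tri(*rs);print("C",C, tri(*rs[:2]),[np.linalg.norm(np.cross(C-o,d)).round(1) for o,d in rs])
print("press frame",Rz(YAW).T@(C-[529.8,-10.3,0]))
o,d=ray(cs["wrist"],(321,187.3),True);print("knob",o+d*(122-o[2])/d[2])
E
```

```text
scene ((328.4554748535156, 241.11721801757812), (33.876834869384766, 37.19858169555664), 155.13577270507812)
side ((348.4252624511719, 228.603515625), (17.595502853393555, 35.62956237792969), 139.51588439941406)
wrist ((248.5162811279297, 176.9571075439453), (102.30754089355469, 163.71327209472656), 7.622039794921875)
C [501.89599999  28.18862649  48.95895508] [497.58846911  45.20535973  59.46433555] [np.float64(13.6), np.float64(3.1), np.float64(16.3)]
press frame [-18.48228163  43.79969009  48.95895508]
knob [560.86989891  59.71275455 122.        ]
```

```bash
python3 - <<'E'
from h import *
p,R=tools();print(p,R.T@(np.array([560.6,59.0,97])-p))
c=robot.camera("wrist");b=c["img"][105:205,205:375].astype(int)
i=c["img"].astype(int)
print([i[152+k,262+j].tolist() for j,k in((-12,0),(0,20),(0,-25),(-20,10))], [i[y,x].tolist() for x,y in((225,215),(320,110),(305,195))])
cv2.imwrite("pics/w1c.png",cv2.resize(c["img"][105:205,205:355,::-1],(750,500),interpolation=2))
E
```

```text
[559.58743484  53.68100971 231.2812227 ] [  4.12089694   3.74267602 134.27499507]
[[238, 232, 224], [237, 231, 223], [240, 234, 226], [224, 218, 210]] [[160, 165, 162], [62, 95, 63], [180, 186, 183]]
```

View pics/w1c.png

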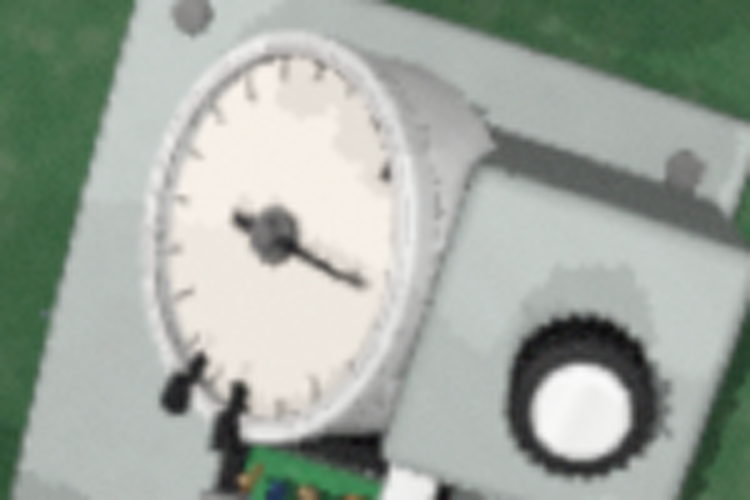

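```bash
cat >> h.py <<'E'
def dialang(c,C,uv,fish):
    t=np.radians(50); Rp=Rz(YAW)
    up=Rp@[np.sin(t),0,np.cos(t)]; right=Rp@[0,-1,0]; n=np.cross(right,up)
    o,d=ray(c,uv,fish); X=o+d*((C-o)@n)/(d@n)-C
    return np.arctan2(X@right,X@up),np.linalg.norm(X)
E
python3 - <<'E'
from h import *
cs={n:robot.camera(n) for n in("scene","side","wrist")}
H={"scene":(329,241.2),"side":(350,229.4),"wrist":(260,152)}
rs=[ray(cs[n],H[n],n=="wrist") for n in H]
C=tri(*rs);print("C",C,[np.linalg.norm(np.cross(C-o,d)).round(1) for o,d in rs],Rz(YAW).T@(C-[529.8,-10.3,0]))
c=cs["wrist"]; o,d=rs[2]; Cw=o+d*(C[2]-o[2])/d[2]
for nm,q in dict(wedge=(386,172),needle=(366,285),clip1=(237,390),clip2=(197,362)).items():
    print(nm,dialang(c,Cw,(205+q[0]/5,105+q[1]/5),True))
E
echo '{"steps": [[85,0.08,0.08,0,0],[85,0.08,0.08,0.8,0],[85,0.08,0.08,1.6,0],[85,0.08,0.08,2.3,0],[85,0.08,0.08,2.68,0],[85,0.08,0.08,2.68,0],[85,0.08,0.08,2.68,0]]}' | python3 inch.py
```

```text
C [496.06554209  44.75528538  58.20190876] [np.float64(0.4), np.float64(1.4), np.float64(1.6)] [-20.41729209  61.25546736  58.20190876]
wedge (np.float64(-0.7176311599631899), np.float64(33.64591085140762))
needle (np.float64(0.0021840809600188692), np.float64(29.25630499146853))
clip1 (np.float64(1.5165438607101718), np.float64(34.49132775806977))
clip2 (np.float64(1.9352226506626686), np.float64(36.597223671621045))
time: 3.15
ee_pos: [561.6, 61.9, 97.8]
tcp_rot: [1.533, 2.742, 0.001]
ft_force: [0.3, 1.1, 0.3]
opening: 85.0
grasp_force: 0.0
```

Scaled: -1.5 mm is -0.03, -1 mm is -0.02.

```bash
echo '{"steps": [[85,0,0,0,0],[85,0,0,0,0]]}' | python3 inch.py ; echo '{"steps": [[60,-0.02,-0.03,0,0],[30,-0.02,-0.03,0,0],[20,-0.02,-0.03,0,0],[20,-0.02,-0.03,0,0],[20,-0.02,-0.03,0,0],[20,-0.02,-0.03,0,0],[20,-0.02,-0.03,0,0],[20,-0.02,-0.03,0,0]]}' | python3 inch.py 30
```

```text
time: 3.35
ee_pos: [562.3, 61.5, 98.7]
tcp_rot: [1.532, 2.74, 0.002]
ft_force: [-0.3, -0.4, 0.3]
opening: 85.3
grasp_force: 0.0
time: 4.15
ee_pos: [560.9, 59.8, 97.5]
tcp_rot: [1.533, 2.742, 0.001]
ft_force: [2.2, 0.9, 3.4]
opening: 23.6
grasp_force: 29.5
```

Scaled: 0.12 rad is 0.48.

```bash
echo '{"steps": [[20,0,0,0,0.48],[20,0,0,0,0.96],[20,0,0,0,1.44],[20,0,0,0,1.92],[20,0,0,0,2.4],[20,0,0,0,2.88],[20,0,0,0,3.36],[20,0,0,0,3.84],[20,0,0,0,4.32],[20,0,0,0,4.8],[20,0,0,0,5.28],[20,0,0,0,5.6]]}' | python3 inch.py; echo '{"steps": [[20,0,0,0,0],[20,0,0,0,0]]}' | python3 inch.py; python3 - <<'E'
from h import *
p,R=tools();print(R.round(3),robot.observe()["joint_positions"])
ims=[]
for n,(x,y) in dict(scene=(328,241),side=(349,229)).items():
    c=robot.camera(n); ims.append(cv2.resize(c["img"][y-30:y+30,x-24:x+24,::-1],(400,500),interpolation=2))
cv2.imwrite("pics/d2.png",np.hstack(ims))
E
```

```text
time: 5.35
ee_pos: [560.8, 59.8, 97.5]
tcp_rot: [2.941, 1.103, 0.001]
ft_force: [0.5, -0.3, 3.0]
opening: 24.0
grasp_force: 29.5
time: 5.55
ee_pos: [560.8, 59.8, 97.5]
tcp_rot: [2.938, 1.113, 0.001]
ft_force: [0.6, 0.1, 3.3]
opening: 23.7
grasp_force: 29.6
[[ 0.749  0.663  0.001]
 [ 0.663 -0.749  0.   ]
 [ 0.001  0.    -1.   ]] [-0.03901029  0.58035123 -0.19374835  1.85569031  0.16082096  0.71989814
 -1.16955705]
```

View pics/d2.png

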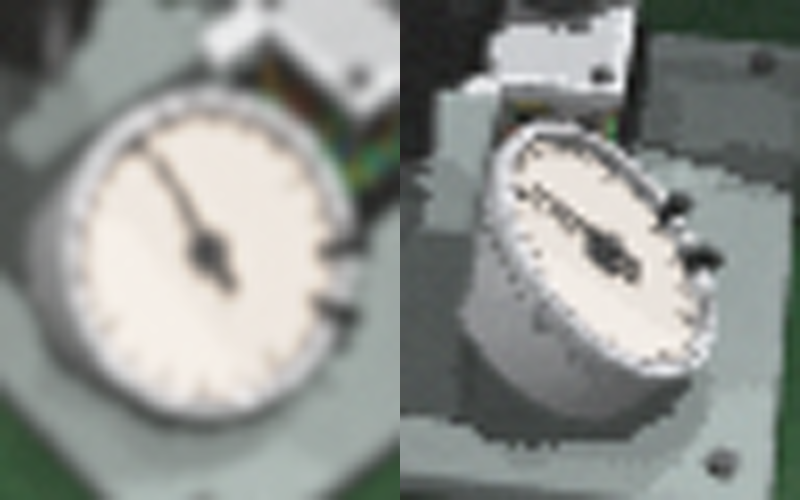

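Scaled: -134 mm is -2.68, -105 mm is -2.1, 0.03 rad is 0.12.

```bash
echo '{"steps": [[20,0,0,0,0.12],[20,0,0,0,0.12],[85,0,0,0,0.12],[85,0,0,0,0.12],[85,0,0,0,0.12],[85,0,0,0,0.12],[85,0,0,-0.4,0.12],[85,0,0,-1.2,0.12],[85,0,0,-2.1,0.12],[85,0,0,-2.68,0.12],[85,0,0,-2.68,0.12]]}' | python3 inch.py; python3 - <<'E'
from h import *
c=robot.camera("wrist");C=np.array([496.1,44.8,58.2]); u,v=fproj(c,C)[0].astype(int);print(u,v)
x,y=u-40,v-40;print(x,y,fproj(c,C))
cv2.imwrite("pics/w3.png",cv2.resize(c["img"][y:y+80,x:x+80,::-1],(560,560),interpolation=2))
s=robot.observe();print(s["ee_pos"],s["opening"])
E
```

```text
time: 6.75
ee_pos: [563.1, 60.0, 235.8]
tcp_rot: [2.954, 1.064, 0.012]
ft_force: [0.7, 0.6, 0.3]
opening: 85.1
grasp_force: 0.0
287 228
247 188 [[287.92691288 228.00757106]]
[561.63903048  59.68670286 233.17426266] 84.93234557434403
```

View pics/w3.png

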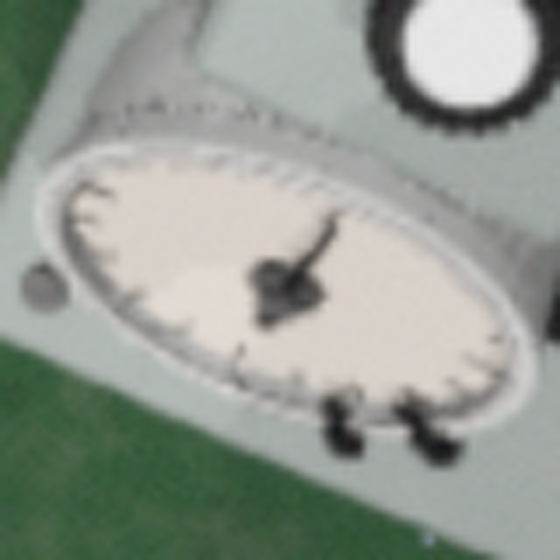

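```bash
python3 - <<'E'
from h import *
c=robot.camera("wrist");o,d=ray(c,(247+286/7,188+288/7),True);C=o+d*(58.2-o[2])/d[2]
for q in((335,395),(406,405),(340,215),(335,405),(408,410)):print(q,dialang(c,C,(247+q[0]/7,188+q[1]/7),True))
p,R=tools();print(p,R.T@(np.array([461.5,-105.2,195])-p),np.arctan2(R[1,0],R[0,0]),robot.observe()["joint_positions"])
E
```

```text
(335, 395) (np.float64(2.5963579700686963), np.float64(34.92469032036513))
(406, 405) (np.float64(2.214324052030062), np.float64(36.16674072222608))
(340, 215) (np.float64(0.0065247018427539655), np.float64(29.46133139150221))
(335, 405) (np.float64(2.6210798299197333), np.float64(38.85994017416976))
(408, 410) (np.float64(2.2320567345398374), np.float64(37.813382595583064))
[560.42893961  59.45071388 231.40950066] [-181.22857715   63.68180226   36.37685112] 0.691743994170674 [-0.01885138  0.39926462 -0.21493428  1.76257027  0.09964826  0.98980001
 -1.1511683 ]
```

Scaled: -181 mm is -3.62, 64 mm is 1.28, 0.46 rad is 1.84.

```bash
echo '{"steps": [[0,-3.62,1.28,0,1.84],[0,-3.62,1.28,0,1.84],[0,-3.62,1.28,0,1.84],[0,-3.62,1.28,0,1.84],[0,-3.62,1.28,0,1.84],[0,-3.62,1.28,0.2,1.84],[0,-3.62,1.28,0.6,1.84],[0,-3.62,1.28,0.6,1.84],[0,-3.62,1.28,0.6,1.84],[0,-3.62,1.28,0.6,1.84]]}' | python3 inch.py 30; python3 - <<'E'
from h import *
p,R=tools();print(p,R.round(3),R.T@(np.array([461.5,-105.2,175])-p),robot.observe()["ft_force"],robot.observe()["opening"])
ims=[]
for n,(x,y) in dict(scene=(390,195),side=(370,170)).items():
    c=robot.camera(n); ims.append(cv2.resize(c["img"][y-50:y+50,x-40:x+40,::-1],(400,500),interpolation=2))
cv2.imwrite("pics/g4.png",np.hstack(ims))
E
```

```text
time: 7.85
ee_pos: [462.5, -104.5, 201.4]
tcp_rot: [-3.12, -0.365, -0.0]
ft_force: [-0.0, -0.6, 1.1]
opening: -0.2
grasp_force: 0.0
[ 462.47733669 -104.46503002  201.42980933] [[ 0.973  0.231  0.   ]
 [ 0.231 -0.973  0.   ]
 [ 0.    -0.    -1.   ]] [-1.1269164   0.49306223 26.4294748 ] [-0.00792411 -0.62229402  1.08049355] -0.16443207716542316
```

View pics/g4.png

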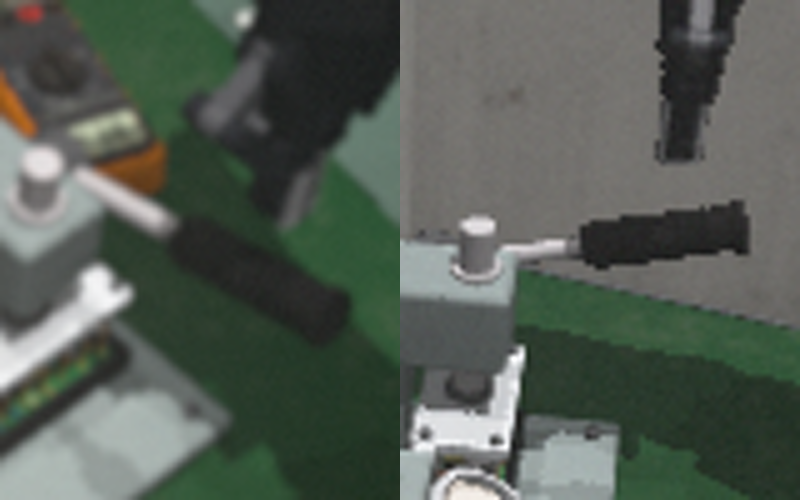

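Scaled: 50 mm is 1, -1 mm is -0.02.

```bash
echo '{"steps": [[0,-0.02,0,0.24,0],[0,-0.02,0,0.44,0],[0,-0.02,0,0.56,0],[0,-0.02,0,0.68,0],[0,-0.02,0,0.8,0],[0,-0.02,0,0.92,0],[0,-0.02,0,1,0],[0,-0.02,0,1.08,0],[0,-0.02,0,1.08,0],[0,-0.02,0,1.08,0]]}' | python3 inch.py; python3 - <<'E'
from h import *
p,R=tools();print(p,robot.observe()["ft_force"])
for n,(x,y) in dict(scene=(328,241),side=(349,229)).items():
    c=robot.camera(n); C=np.array([496.1,44.8,58.2])
    o,d=ray(c,(329,241.2) if n=="scene" else (350,229.4)); C=o+d*(58.2-o[2])/d[2]
    v=sum(ring(c,C,proj,r,72).astype(float) for r in(12,16,20,24))/4
    w=sum(ring(c,C,proj,r,72).astype(float) for r in(36,38,40))/3
    print(n,"needle",np.argsort(v)[:6]*5*np.pi/180,"clips",np.sort(np.argsort(w)[:10])*5*np.pi/180)
E
```

```text
time: 8.95
ee_pos: [460.2, -105.7, 147.0]
tcp_rot: [-3.121, -0.363, 0.003]
ft_force: [-4.5, -1.3, 5.6]
opening: -0.3
grasp_force: 2.9
[ 460.2027985  -105.67376658  146.97987948] [-4.52498901 -1.3032772   5.59133374]
scene needle [1.57079633 1.65806279 1.48352986 1.74532925 1.3962634  1.83259571] clips [0.         0.17453293 1.13446401 2.00712864 2.0943951  2.18166156
 2.44346095 2.53072742 2.61799388 6.19591884]
side needle [1.48352986 1.57079633 1.3962634  1.65806279 1.30899694 4.88692191] clips [0.87266463 1.04719755 1.13446401 1.30899694 1.3962634  1.48352986
 2.00712864 2.0943951  2.44346095 2.53072742]
```

```bash
cat > m.py <<'E'
from h import *
p,R=tools();print(p,robot.observe()["ft_force"],robot.observe()["time"])
ims=[]
for n,h in dict(scene=(329,241.2),side=(350,229.4)).items():
    c=robot.camera(n); o,d=ray(c,h); C=o+d*(58.2-o[2])/d[2]
    a=np.arange(180)*2
    v=sum(ring(c,C,proj,r).astype(float) for r in(14,17,20,23)); v=np.clip(np.median(v)-v-60,0,None); v[a>270]=0;v[a<30]=0
    k=np.argmax(v); s=slice(k-9,k+10); print(n,"needle",np.radians((v[s]*a[s]).sum()/v[s].sum()))
    x,y=int(h[0]),int(h[1]); ims.append(cv2.resize(c["img"][y-30:y+30,x-24:x+24,::-1],(400,500),interpolation=2))
cv2.imwrite("pics/d5.png",np.hstack(ims))
E
echo '{"steps": [[0,0,0,0.06,0],[0,0,0,0.12,0],[0,0,0,0.18,0],[0,0,0,0.22,0],[0,0,0,0.22,0],[0,0,0,0.22,0]]}' | python3 inch.py; python3 m.py
```

```text
time: 9.65
ee_pos: [459.6, -105.8, 136.1]
tcp_rot: [3.121, 0.363, -0.004]
ft_force: [-5.7, -1.4, 7.5]
opening: -0.1
grasp_force: 4.2
[ 459.64073485 -105.82434404  136.06310855] [-5.71220111 -1.37597308  7.54672087] 9.65
scene needle 2.3193204430865735
side needle 2.1394659603890607
```

View pics/d5.png

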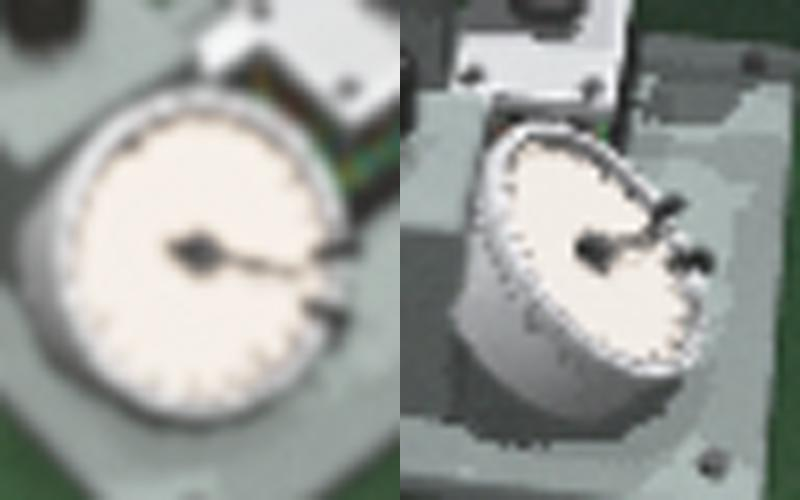

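```bash
cat >> m.py <<'E'
for n,h in dict(scene=(329,241.2),side=(350,229.4)).items():
    c=robot.camera(n)
    for dh in(0,6):
        o,d=ray(c,h); t=np.radians(50); C=o+d*(58.2-o[2])/d[2]+dh*Rz(YAW)@[-np.cos(t),0,np.sin(t)]
        v=np.mean([ring(c,C,proj,r).astype(float) for r in(33,35,37)],0); print(n,dh,[(round(np.radians(2*k),2),int(v[k])) for k in range(54,82)])
c=robot.camera("wrist");print(fproj(c,np.array([496.1,44.8,58.2])))
E
echo '{"steps": [[0,0,0,0.03,0],[0,0,0,0.03,0],[0,0,0,0.03,0]]}' | python3 inch.py; python3 m.py
```

```text
time: 10.05
ee_pos: [459.6, -105.8, 134.6]
tcp_rot: [-3.121, -0.362, 0.004]
ft_force: [-6.1, -1.1, 7.9]
opening: 0.4
grasp_force: 4.3
[ 459.58110558 -105.81720823  134.57951879] [-6.0898949  -1.06158569  7.91497848] 10.05
scene needle 2.4232927036579044
side needle 2.2833156438989586
scene 0 [(np.float64(1.88), 208), (np.float64(1.92), 211), (np.float64(1.95), 209), (np.float64(1.99), 203), (np.float64(2.02), 182), (np.float64(2.06), 159), (np.float64(2.09), 138), (np.float64(2.13), 121), (np.float64(2.16), 138), (np.float64(2.2), 156), (np.float64(2.23), 179), (np.float64(2.27), 197), (np.float64(2.3), 206), (np.float64(2.34), 213), (np.float64(2.37), 215), (np.float64(2.41), 206), (np.float64(2.44), 190), (np.float64(2.48), 164), (np.float64(2.51), 139), (np.float64(2.55), 130), (np.float64(2.58), 141), (np.float64(2.62), 162), (np.float64(2.65), 187), (np.float64(2.69), 204), (np.float64(2.72), 210), (np.float64(2.76), 208), (np.float64(2.79), 201), (np.float64(2.83), 195)]
scene 6 [(np.float64(1.88), 185), (np.float64(1.92), 181), (np.float64(1.95), 173), (np.float64(1.99), 163),
[... 1325 characters left out ...]
 209), (np.float64(1.92), 179), (np.float64(1.95), 131), (np.float64(1.99), 90), (np.float64(2.02), 66), (np.float64(2.06), 59), (np.float64(2.09), 85), (np.float64(2.13), 139), (np.float64(2.16), 171), (np.float64(2.2), 170), (np.float64(2.23), 172), (np.float64(2.27), 186), (np.float64(2.3), 201), (np.float64(2.34), 203), (np.float64(2.37), 185), (np.float64(2.41), 168), (np.float64(2.44), 133), (np.float64(2.48), 95), (np.float64(2.51), 68), (np.float64(2.55), 54), (np.float64(2.58), 50), (np.float64(2.62), 76), (np.float64(2.65), 105), (np.float64(2.69), 145), (np.float64(2.72), 184), (np.float64(2.76), 204), (np.float64(2.79), 201), (np.float64(2.83), 197)]
[[139.91903738 118.72792531]]
```

```bash
for i in 1 2 3; do echo '{"steps": [[0,0,0,0,0],[0,0,0,0,0],[0,0,0,0,0],[0,0,0,0,0],[0,0,0,0,0],[0,0,0,0,0],[0,0,0,0,0],[0,0,0,0,0],[0,0,0,0,0],[0,0,0,0,0],[0,0,0,0,0],[0,0,0,0,0]]}' | python3 inch.py | egrep 'time|ee|ft'; done; python3 m.py | egrep "needle"
```

```text
time: 11.5
ee_pos: [459.5, -105.8, 134.6]
ft_force: [-6.4, -1.5, 7.6]
time: 12.7
ee_pos: [459.6, -105.8, 134.6]
ft_force: [-5.6, -0.6, 9.0]
time: 13.9
ee_pos: [459.5, -105.9, 134.6]
ft_force: [-5.7, -0.9, 8.4]
scene needle 2.421478115308609
side needle 2.28290412791309
```

Steady, with the needle between the pointers and about 8 N on the grip. I'm handing it in.

```bash
python3 -c "
from rig import robot
print(robot.sign_off())"
```

```text
the job is handed in; nothing more can be done
None
```

I zeroed the dial and let go of the knob, then pressed the lever until the needle stood about midway between the limit pointers. I held it there for just under 4 s and handed the job in still holding it with about 8 N; sign-off gave no verdict.

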